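Set the ram clearance of a small screw press

TASK

Slide the die sled of the small green screw press gently all the way home under the ram, then screw the ram down clockwise with the brass T-knob until it bottoms firmly on the die, without straining the press. Then back the knob off a quarter turn to leave running clearance, and let go, leaving the other things on the bench where they are.

Things in the scene. Friction and masses are not known exactly. Their poses are not given: they have to be found in the camera images.
- press: Base of the green screw press, fixed: 130 x 124 x 14 mm, x = -75 to +55 mm. Origin on the ram's axis at the underside, on the worktop; z up; the sled slides to +x; yaw within 0.4 of the world's. At x = 0 two 15 mm columns (y = +-47 mm) carry a bridge 32 mm in x, 124 mm in y, z = 80 to 102 mm, with round nuts at its ends up to 110 mm.
- sled: Dark steel sled, 50 mm wide, between rails on the base. Axes as the press's; origin on the die's axis, 14 mm above the worktop. Slides 30 mm along x, friction about 3 N, stays where left. Home, against its back stop, its origin lies on the ram's axis (press x = 0); at the start it is 18 to 30 mm short of that (-x).
- die_top (a point): Centre of the flat top of the steel die button (24 mm diameter) on the sled, 44 mm above the worktop.
- push_knob (a point): Middle of the black round knob at the front end of the sled, 85 mm in front (-x) of the die's axis, 45 mm above the worktop: 20 mm diameter from 38 to 52 mm above the worktop, top at 56 mm, 10 to 12 mm stem below. Push it to +x, e.g. with closed fingers set in front of it.
- ram: Steel ram and screw spindle in the bridge; carries the brass knob; does not turn. Goes down 16 mm a clockwise turn of the knob (2.55 mm a rad). Origin as point ram_tip. Bottomed, it presses on the die with about 390 N for each Nm of knob torque above the running torque.
- ram_tip (a point): Middle of the ram's flat lower face (18 mm diameter), at the start 1.6 to 5.6 mm above the level of the die's top. The height of the head over the base differs a little from set-up to set-up, so where the ram bottoms must be felt.
- knob_grip (a point): Middle of the brass T-knob, on the ram's axis about 139 mm above the worktop: an upright bar 50 mm long, 12 mm thick, 22 mm high (11 mm above and below this point), 12 mm round neck under it, at least 19 mm free between bar and bridge. Local x along the bar, y across it (fingers close along y). Sinks 2.55 mm a rad with the ram.
- knob_mark (a point): Red mark on top of one end of the bar, 17 mm from the axis along the bar's +x.
- knob (a joint): Angle of the brass knob, rad, growing clockwise seen from above (ram down); starts at -0.3 to 0.3. Runs at about 0.04 Nm. Once the ram bottoms the torque climbs by about 0.07 Nm for each 0.1 rad more: 0.15 to 0.25 Nm above running (60 to 100 N on the die) is firmly bottomed, 0.35 Nm above it (140 N) strains the press. It stays where left.
- tin_grey: Small round grey tin, 35 mm diameter, 21 mm high, loose bystander. Origin at the underside.
- solder_spool: Small spool of solder wire, 36 mm diameter, 20 mm high, loose bystander. Origin at the underside.
- bench_block: Steel block in a black shoe, 70 x 70 x 23 mm, loose bystander, left of the press. Origin at the underside. Farther left hangs the fixed desk lamp: its head fills x 0.27 to 0.40, y 0.26 to 0.46, z 0.12 to 0.33 m, its arms rise behind it (x over 0.34, y 0.31 to 0.44) to z = 0.65 m; with the arm drawn in, a TCP at 0.4 m from the base axis and 0.5 m high passes over the head.

How it is judged:
On the way, in this order (a step that is already met when the one before it is completed fails the run):
1. the sled is home: the die within 3 mm of the ram's axis (x of die_top in the frame of press above -0.003 m), for 0.2 s.
2. the ram is bottomed on the die with more than 40 N (x of die_top in the frame of press above -0.003 m and contact force between ram and sled above 40 N), for 0.2 s.
At the end, for the whole second after the job is handed in: The die is within 3 mm of the ram's axis, and the ram stands a quarter turn of the knob clear of the die (4 mm from first touch, about 3.4 mm when counted from firmly bottomed; 2.6 to 5.0 mm is accepted), at rest (x of die_top in the frame of press above -0.003 m and z of ram_tip in the frame of die_top between 0.0026 and 0.005 m and velocity of joint knob between -0.05 and 0.05 rad/s).
It fails at once if the press is strained: ram pressed on the die with more than 140 N (contact force between ram and sled above 140 N).
It fails at once if the sled is rammed: the fingers push it with more than 40 N (contact force between the fingers and sled above 40 N).
It fails at once if a bystander is moved more than 20 mm (distance of any of tin_grey, solder_spool, bench_block from where it was at the start of the episode above 0.02 m).
It also fails if it takes over 72 s, if anything falls off the work surface, if the arm or the gripper's body presses on something with over 40 N, if the wrist force passes 120 N, or if a joint passes its speed limit or range.

ROBOT

A 6-joint arm with a two-finger parallel gripper is mounted at the origin on a cart in front of the work surface, level with it; the furniture and walls round the work are solid. World frame = base frame: x ahead of the robot, y to its left, z up, the work surface at z = 0. Lengths are in m, angles in rad, forces in N, time in s.
With the tool pointing down it reaches from about 0.35 to 0.975 m from the base axis. Payload 4.9 kg.
Tool frame: the origin (TCP) lies between the finger pads, 19 mm behind the fingertips; this is the grasp point; z points along the fingers, y is the line along which they close (so a half turn about z gives the same grasp; the last joint's range is limited). The gripper opens to 85 mm and grips with 20 to 120 N. Pads are 22 mm wide; open, the fingers measure 114 mm over their backs; the gripper's body (76 mm by 85 mm) begins 54 mm behind the grasp point. The pads swing forward as they close: fully open they stand 13 mm farther back than shut.
Start: joints at [-0.119, 0.053, 1.613, -0, 1.476, -0.119], TCP at [0.625, 0, 0.25] pointing down, gripper open.
Joint ranges: [-3.01, 3.01], [-1.01, 2.22], [0.06, 2.58], [-1.02, 4.17], [0.09, 2.62], [-3.14, 3.14]. Speed limits (rad/s): [2.57, 2.57, 3.14, 3.14, 3.14, 3.14].

INTERFACE

Orientations are given as a rotation vector (axis times angle).
In Python, from station import ctrl gives the robot as it stands.
- The arm moves only by the tool send_rows, never from a script. Its argument "rows" is a list of rows, each a list of 3 entries, a list of its own where there are three numbers: the finger opening in cm, from 0 to 8.54, then the shift along the tool's x, y, z in cm, then the turn about the tool's z in degrees. A call has 1 to 10 rows; each row shifts and turns the commanded pose from where the row before left it, along the tool's axes as they then stand; what a row does not reach is not made up. A row lasts 1/8 s, in which the tool goes at most 62.5 mm and 10.7 degrees, less where a joint would pass 70% of its speed; a pose out of reach is approached as far as the arm can. A call with a gripper value outside its range is refused whole. The fingers move at their own pace and stop on an object; "newtons" is the grip in N (left out, the last holds). Time passes only in rows, so rows that do not move let the fingers close. It gives the time, the measured TCP pose, the force, the opening and the grip force at its end, in the units of the state.
- ctrl.get_obs(): the state, without advancing time (a new reading comes with each control period).
- ctrl.get_image(name): name is "scene" or "side" or "wrist"; returns a dict with "frame" (384x512x3 uint8, red, green, blue), "range_z" (384x512 float32, m along the optical axis (not along the pixel's ray), 0 where there is no reading), "fx", "fy", "cx", "cy" (pixels), "cam_to_world" (4x4, takes a point from camera to world coordinates). Camera axes: x right, y down, z forward; pixel columns grow to the right and rows downward; lengths in m; the calibration is good to about 2 mm. A picture is of the moment at which its call begins.
- ctrl.finish_job(): hands the job in; it is judged then, once.
The state is a dict: "t": time; "q": joint angles; "dq": joint speeds; "effort": joint torques, N m; "tool_pos": TCP position; "tool_rot": TCP orientation; "contact_force": force on the tool from outside, world axes, zero at the start; "wrist_torque": the same for the moment, N m; "opening": finger opening in m; "grip_force": force on a finger pad.
Only numpy, scipy, OpenCV 4.12 (cv2) and the standard library are available. Lean on these libraries where they do the work, as an engineer would, in place of code of your own. Each camera call takes 0.05 s, during which the arm holds its last target. There are 200 camera calls.

## Working session

There is one attempt and no reset: what is moved stays moved. The work goes in short steps, Python scripts to look and compute and a tool call to move; the robot and the scene stay as the last step left them, time stands still between calls to the robot, and variables do not carry over. Pictures are saved under pics/ and viewed, at most 10 in all, crops included, and the job is handed in when it is done.

Besides the shell and the picture viewer there is one more tool, called after "Emit:" as name([rows], argument=value, ...), one row to a line, values as JSON. send_rows: Moves the arm, as the interface text tells. Its arguments: {"type":"object","properties":{"rows":{"type":"array","items":{"type":"array"}},"newtons":{"type":"number"}},"required":["rows"]}

```bash
mkdir -p pics; cat > h.py <<'E'
import numpy as np,cv2
from station import ctrl
def grab(n):
    d=ctrl.get_image(n); np.savez('/tmp/'+n+'.npz',**d); return d
def cloud(d):
    z=d['range_z']; v,u=np.indices(z.shape)
    p=np.stack([(u-d['cx'])/d['fx']*z,(v-d['cy'])/d['fy']*z,z],-1)
    T=np.array(d['cam_to_world']); return p@T[:3,:3].T+T[:3,3]
E
python3 - <<'E'
from h import *
ims=[]
for n in("scene","side","wrist"):
    d=grab(n); ims.append(cv2.cvtColor(d['frame'],cv2.COLOR_RGB2BGR)); print(n,np.round(d['cam_to_world'],3).tolist(),d['fx'])
cv2.imwrite('pics/a.png',ims[0]);cv2.imwrite('pics/b.png',ims[1]);cv2.imwrite('pics/c.png',ims[2])
print(ctrl.get_obs())
E
```

```text
scene [[0.826, -0.398, 0.399, 0.261], [-0.564, -0.568, 0.6, -0.49], [-0.012, -0.721, -0.693, 0.7], [0.0, 0.0, 0.0, 1.0]] 396.9890724712629
side [[-0.946, -0.123, 0.301, 0.342], [-0.325, 0.381, -0.865, 0.729], [-0.008, -0.916, -0.4, 0.459], [0.0, 0.0, 0.0, 1.0]] 418.1758276676921
wrist [[1.0, 0.001, -0.001, 0.624], [0.001, -0.954, -0.301, 0.077], [-0.001, 0.301, -0.954, 0.373], [0.0, 0.0, 0.0, 1.0]] 299.61057420053464
{'t': 0.15, 'q': array([-1.19013279e-01,  5.32260690e-02,  1.61401939e+00,  2.71778011e-05,
        1.47602763e+00, -1.18956483e-01]), 'dq': array([-5.23590091e-04, -1.94207320e-03, -5.09072098e-03, -7.40186984e-04,
        5.94685327e-05,  1.32692349e-03]), 'effort': array([ 5.10442842e-04, -3.94241810e+01, -3.70721948e+01, -1.15854355e-04,
        4.61802789e-03,  5.00508997e-05]), 'tool_pos': array([6.24520570e-01, 5.65528479e-05, 2.49008123e-01]), 'tool_rot': array([-2.22056128e+00, -2.22042941e+00,  1.59764636e-03]), 'contact_force': array([-1.02056179, -0.31537845,  0.23085742]), 'wrist_torque': array([-0.02545281, -0.01044501, -0.00568106]), 'grip_force': 0.0, 'opening': 0.08549762968826002}
```

View pics/a.png

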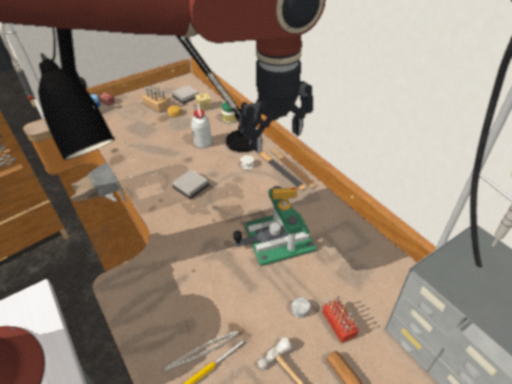

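View pics/b.png

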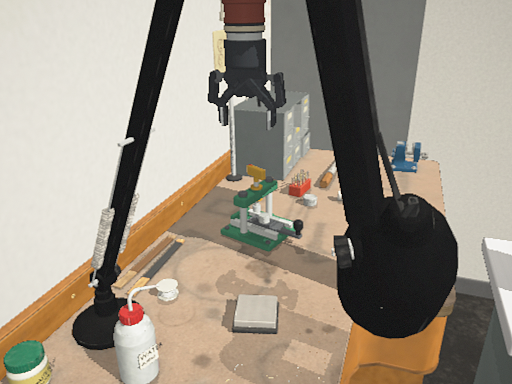

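View pics/c.png

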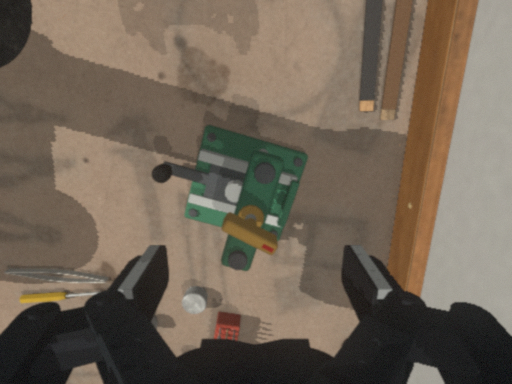

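The wrist picture shows the press (centre about 250,210), the black push knob at (162,172), the brass bar at (225–275, 222–248) with its red mark at about (268,249), and the grey tin at (194,300). Next I measure these from the depth and colour.

```bash
cat > m.py <<'E'
from h import *
def load(n): return dict(np.load('/tmp/'+n+'.npz'))
def ray(d,uv,z):
    T=d['cam_to_world']; r=T[:3,:3]@np.array([(uv[0]-d['cx'])/d['fx'],(uv[1]-d['cy'])/d['fy'],1]); c=T[:3,3]
    return c+r*(z-c[2])/r[2]
def analyse(d):
    P=cloud(d); hsv=cv2.cvtColor(d['frame'],cv2.COLOR_RGB2HSV); H,S,V=cv2.split(hsv); ok=d['range_z']>0
    X,Y,Z=P[...,0],P[...,1],P[...,2]; roi=ok&(abs(X-0.62)<.17)&(abs(Y-.07)<.17)
    g=roi&(H>60)&(H<95)&(S>90)
    br=roi&(H>12)&(H<30)&(S>110)&(Z>.1)&(Z<.17)
    red=roi&((H<8)|(H>172))&(S>120)&(Z>.1)&(Z<.17)
    for nm,m in(('base',g&(Z<.03)&(Z>.005)),('bridge',g&(Z>.085)&(Z<.106)),('nuts',roi&(Z>.1)&(Z<.118)),('barTop',(br|red)&(Z>.144)),('red',red),('pushk',roi&(V<70)&(Z>.05)&(Z<.065))):
        q=P[m]
        if len(q)<5: print(nm,len(q)); continue
        (cx,cy),(w,h),a=cv2.minAreaRect((q[:,:2]*1000).astype(np.float32))
        print(nm,len(q),'mean',q.mean(0).round(4),'z10/50/90',np.percentile(q[:,2],[10,50,90]).round(4),'rect',np.round([cx,cy,w,h,a],1))
    return P
if __name__=='__main__':
    for n in('wrist','scene','side'): print(n); analyse(load(n))
    d=load('wrist'); P=cloud(d)
    for nm,uv in dict(nutA=(264,172),nutB=(237,259),die=(233,189),pk=(162,172),mark=(268,249),bar=(250,234),tin=(194,300),table=(120,200)).items(): print(nm,P[uv[1],uv[0]].round(4))
    f=cv2.cvtColor(d['frame'],cv2.COLOR_RGB2BGR)[110:320,140:320]; cv2.imwrite('pics/d.png',cv2.resize(f,None,fx=3,fy=2.8,interpolation=cv2.INTER_NEAREST)) 
E
python3 m.py
```

```text
wrist
base 1441 mean [ 0.611  -0.0248  0.0146] z10/50/90 [0.0134 0.0144 0.0155] rect [610.7 -31.2 119.5 125.   73.8]
bridge 883 mean [ 6.306e-01 -6.000e-04  1.022e-01] z10/50/90 [0.1009 0.1025 0.1035] rect [623.8 -22.2  96.1  31.9  73.9]
nuts 2885 mean [ 0.6219 -0.026   0.1049] z10/50/90 [0.1015 0.1031 0.1108] rect [619.9 -35.1 122.   30.9  74. ]
barTop 793 mean [ 0.6194 -0.0333  0.149 ] z10/50/90 [0.1468 0.1494 0.1504] rect [619.9 -34.7  11.4  49.5  60.5]
red 36 mean [ 0.6348 -0.0437  0.1503] z10/50/90 [0.1495 0.1502 0.1512] rect [634.7 -43.8   3.4   8.7  61.2]
pushk 215 mean [ 0.521  -0.0047  0.0549] z10/50/90 [0.0526 0.0553 0.0568] rect [520.3  -5.   16.7  17.4  85.7]
scene
base 612 mean [ 0.5888 -0.0656  0.0138] z10/50/90 [0.0115 0.0138 0.0158] rect [609.  -35.7 121.7 124.8  73.3]
bridge 306 mean [ 0.6062 -0.0708  0.0994] z10/50/90 [0.093  0.101  0.1031] rect [618.6 -43.  113.6  32.2  73.7]
nuts 444 mean [ 0.6135 -0.0538  0.1049] z10/50/90 [0.101  0.1034 0.1106] rect [619.9 -37.4 121.2  30.5  73.5]
barTop 126 mean [ 0.6181 -0.038   0.1483] z10/50/90 [0.1453 0.1489 0.1504] rect [6
[... 265 characters left out ...]
415 mean [ 0.6142 -0.0173  0.0953] z10/50/90 [0.0874 0.0961 0.1013] rect [616.8 -30.2 122.9  27.2  72.7]
nuts 341 mean [ 0.6185 -0.027   0.1044] z10/50/90 [0.1005 0.1026 0.1097] rect [619.8 -32.9 120.5  30.1  74.1]
barTop 69 mean [ 0.6165 -0.0297  0.147 ] z10/50/90 [0.1448 0.1472 0.1487] rect [618.1 -32.2  10.9  47.7  59.8]
red 2
pushk 28 mean [ 5.177e-01 -3.000e-04  5.290e-02] z10/50/90 [0.0509 0.0526 0.055 ] rect [516.8  -0.9  16.2  10.   15. ]
nutA [0.6326 0.011  0.1097]
nutB [ 0.6068 -0.0772  0.1112]
die [ 0.5991 -0.0256  0.0438]
pk [ 0.5228 -0.0028  0.0551]
mark [ 0.6354 -0.0452  0.1495]
bar [ 0.6204 -0.0317  0.149 ]
tin [ 0.5398 -0.1942  0.0218]
table [ 4.461e-01 -5.480e-02 -3.000e-04]
```

Emit:
send_rows([
  [0,[0,-2.9,0],0],
  [0,[0.5,-2.9,0],0],
  [0,[0,-2.9,0],0],
  [0,[0,-2.9,0],0],
  [0,[0,-2.8,0],0],
  [0,[0,0,0],0],
], newtons=30)

```text
t: 0.9
tool_pos: [0.4799, 0.0051, 0.2497]
tool_rot: [2.222, 2.221, 0.0]
contact_force: [0.5, 0.3, 0.1]
opening: -0.0002
grip_force: 0.0
```

Emit:
send_rows([
  [0,[0,0,1.5],-9],
  [0,[0,0,1.5],-9],
  [0,[0,0,1.5],-9],
  [0,[0,0,1.5],-9],
  [0,[0,0,1.5],-9],
  [0,[0,0,1.5],-9],
  [0,[0,0,1.5],-10],
  [0,[0,0,1.5],-10],
  [0,[0,0,0],0],
  [0,[0,0,0],0],
])

```text
t: 2.15
tool_pos: [0.4817, 0.0049, 0.1305]
tool_rot: [0.441, 3.11, 0.0]
contact_force: [0.4, -0.4, -0.4]
opening: 0.0
grip_force: 0.0
```

```bash
cat > s.py <<'E'
from h import *
from scipy.spatial.transform import Rotation as R
AX=np.array([.6199,-.035]); U=np.array([np.cos(np.radians(16)),-np.sin(np.radians(16))]); N=np.array([-U[1],U[0]])
o=ctrl.get_obs(); M=R.from_rotvec(o['tool_rot']).as_matrix(); p=o['tool_pos']; r=p[:2]-AX
print('t',o['t'],'pos',p.round(4),'press x,y mm',(1000*r@U).round(1),(1000*r@N).round(1),'yawY',np.degrees(np.arctan2(M[1,1],M[0,1])).round(2),'zdir',M[:,2].round(3),'axis in tool xy mm',(1000*M[:,:2].T@np.append(-r,0)).round(1))
print('F',o['contact_force'].round(2),'T',o['wrist_torque'].round(3),'q',o['q'].round(2),'open',round(o['opening'],4),'grip',round(o['grip_force'],1))
E
python3 s.py
python3 - <<'E'
from h import *
import m
d=grab('wrist'); m.analyse(d); cv2.imwrite('pics/e.png',cv2.cvtColor(d['frame'],cv2.COLOR_RGB2BGR))
E
```

```text
t 2.15 pos [0.4817 0.0049 0.1305] press x,y mm -143.9 0.3 yawY 73.86 zdir [ 0.001 -0.    -1.   ] axis in tool xy mm [-1.439e+02  1.000e-01]
F [ 0.44 -0.35 -0.43] T [-0.053  0.006  0.009] q [-0.14 -0.19  2.05  0.    1.28 -1.43] open 0.0 grip 0.0
base 732 mean [ 0.5514 -0.029   0.0135] z10/50/90 [0.0109 0.014  0.015 ] rect [558.4 -17.3 119.   23.7  74. ]
bridge 0
nuts 36 mean [0.4711 0.0075 0.1171] z10/50/90 [0.1162 0.1172 0.1179] rect [471.    7.4  12.6   1.   76.7]
barTop 1
red 0
pushk 0
```

View pics/e.png

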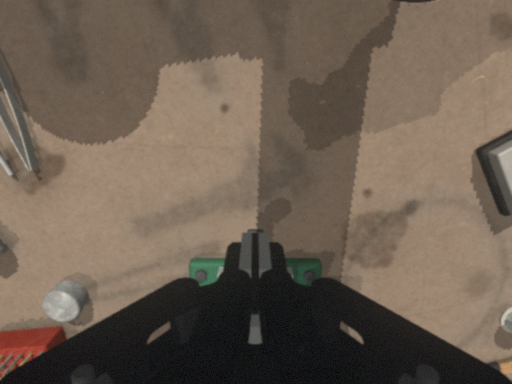

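The view shows the closed fingers centred at (257,250) on the press's front edge (190–320, 268), with clear worktop below. Going down next, then pushing.

Emit:
send_rows([
  [0,[0,0,2.5],0],
  [0,[0,0,2.5],0],
  [0,[0,0,2],0],
  [0,[0,0,1],0],
  [0,[-0.2,0,0],0],
  [0,[-0.4,0,0],0],
  [0,[-0.4,0,0],0],
  [0,[0,0,0],0],
])

```text
t: 3.2
tool_pos: [0.4914, 0.002, 0.0507]
tool_rot: [0.437, 3.11, -0.0]
contact_force: [0.1, -0.1, 0.6]
opening: 0.0001
grip_force: 0.0
```

Emit:
send_rows([
  [0,[-0.2,0,0],0],
  [0,[-0.2,0,0],0],
  [0,[-0.2,0,0],0],
  [0,[-0.2,0,0],0],
  [0,[-0.2,0,0],0],
  [0,[0,0,0],0],
])

```text
t: 3.95
tool_pos: [0.4998, -0.0004, 0.0498]
tool_rot: [-0.437, -3.11, -0.0]
contact_force: [-2.9, 1.2, 1.2]
opening: -0.0003
grip_force: 1.2
```

```bash
python3 s.py; python3 - <<'E'
from h import *
import m
d=grab('side'); m.analyse(d)
d=grab('scene');m.analyse(d); f=cv2.cvtColor(d['frame'],cv2.COLOR_RGB2BGR)[170:290,200:340]; cv2.imwrite('pics/f.png',cv2.resize(f,None,fx=5,fy=5))
E
```

```text
t 3.95 pos [ 4.998e-01 -4.000e-04  4.980e-02] press x,y mm -124.9 0.1 yawY 74.0 zdir [-0.001  0.    -1.   ] axis in tool xy mm [-1.249e+02 -1.000e-01]
F [-2.88  1.25  1.24] T [ 0.125  0.364 -0.006] q [-0.15 -0.03  2.05  0.    1.12 -1.44] open -0.0003 grip 1.2
base 571 mean [0.612  0.0145 0.0119] z10/50/90 [0.0071 0.012  0.0143] rect [607.2 -27.8 122.  125.3  72.9]
bridge 426 mean [ 0.614  -0.0174  0.0952] z10/50/90 [0.0871 0.0963 0.1013] rect [617.3 -30.2 120.5  28.4  73.5]
nuts 614 mean [ 0.563  -0.0081  0.1069] z10/50/90 [0.1007 0.1065 0.1154] rect [557.8 -14.4 122.1 155.9  74.8]
barTop 74 mean [ 0.6063 -0.0233  0.1474] z10/50/90 [0.1451 0.1478 0.1489] rect [576.   -6.1  12.3 147.4  57.7]
red 15 mean [0.5337 0.0247 0.1448] z10/50/90 [0.136  0.1457 0.1517] rect [574.9  -4.5   6.1 147.5  55. ]
pushk 79 mean [0.5079 0.0075 0.0556] z10/50/90 [0.0506 0.0548 0.0618] rect [510.7   5.4  12.9  33.9  49. ]
base 601 mean [ 0.5881 -0.0651  0.0139] z10/50/90 [0.0117 0.0137 0.0159] rect [608.9 -35.5 122.9 125.   73.7]
bridge 297 mean [ 0.6063 -0.0708  0.0995] z10/50/90 [0.0937 0.1009 0.1032] rect [619.  -41.1 116.8  31.5  73.5]
nuts 506 mean [ 0.5988 -0.0504  0.1055] z10/50/90 [0.1009 0.1036 0.1118] rect [559.8 -19.2 122.1 157.2  74. ]
barTop 118 mean [ 0.6184 -0.0379  0.1484] z10/50/90 [0.1455 0.1489 0.1504] rect [619.8 -36.4  13.3  47.2  59.1]
red 0
pushk 19 mean [ 0.5054 -0.0146  0.0532] z10/50/90 [0.0506 0.0526 0.056 ] rect [508.4 -14.9  34.1   6.8   3.2]
```

View pics/f.png

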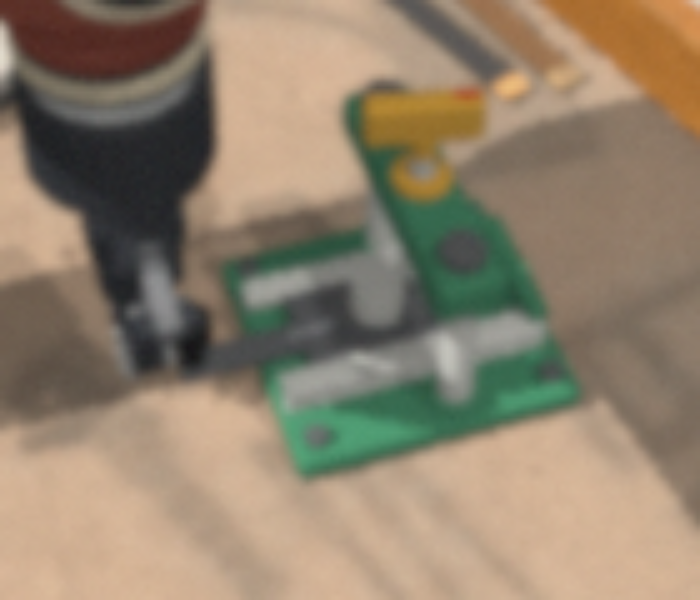

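In the crop the fingers touch the black knob at (195,340), and the 3 N reading agrees. Now I push gently.

Emit:
send_rows([
  [0,[-0.2,0,0],0],
  [0,[-0.2,0,0],0],
  [0,[-0.2,0,0],0],
  [0,[-0.2,0,0],0],
  [0,[-0.2,0,0],0],
  [0,[-0.2,0,0],0],
  [0,[-0.1,0,0],0],
  [0,[-0.1,0,0],0],
  [0,[-0.1,0,0],0],
  [0,[0,0,0],0],
])

```text
t: 5.3
tool_pos: [0.5147, -0.0047, 0.0499]
tool_rot: [0.437, 3.111, -0.0]
contact_force: [-2.7, 0.4, -1.4]
opening: 0.0
grip_force: 1.2
```

Emit:
send_rows([
  [0,[-0.1,0,0],0],
  [0,[-0.1,0,0],0],
  [0,[0,0,0],0],
])

```text
t: 5.68
tool_pos: [0.5166, -0.0053, 0.0499]
tool_rot: [0.437, 3.111, -0.0]
contact_force: [-2.3, 0.5, -0.6]
opening: -0.0
grip_force: 1.3
```

Emit:
send_rows([
  [0,[-0.1,0,0],0],
  [0,[0,0,0],0],
])

```text
t: 5.92
tool_pos: [0.5175, -0.0055, 0.05]
tool_rot: [0.437, 3.111, -0.0]
contact_force: [-2.3, -0.5, -1.5]
opening: -0.0002
grip_force: 1.3
```

Emit:
send_rows([
  [0,[-0.05,0,0],0],
  [0,[-0.05,0,0],0],
  [0,[0,0,0],0],
])

```text
t: 6.3
tool_pos: [0.5183, -0.0057, 0.0499]
tool_rot: [-0.437, -3.11, 0.0]
contact_force: [-3.8, -0.2, -0.8]
opening: -0.0001
grip_force: 2.0
```

Emit:
send_rows([
  [0,[-0.05,0,0],0],
  [0,[0,0,0],0],
])

```text
t: 6.55
tool_pos: [0.5183, -0.0058, 0.0499]
tool_rot: [-0.437, -3.109, -0.0]
contact_force: [-5.9, 0.8, 1.7]
opening: -0.0001
grip_force: 3.0
```

Emit:
send_rows([
  [0,[-0.1,0,0],0],
  [0,[0,0,0],0],
  [0,[0,0,0],0],
])

```text
t: 6.92
tool_pos: [0.5184, -0.0058, 0.0498]
tool_rot: [-0.436, -3.107, -0.0]
contact_force: [-9.8, 1.6, 3.9]
opening: 0.0
grip_force: 4.8
```

Emit:
send_rows([
  [0,[0.5,0,0],0],
  [0,[1,0,0],0],
  [0,[1,0,-1],0],
  [3.5,[0,0,-3],0],
  [3.5,[0,0,-4],0],
  [3.5,[0,0,-4],0],
  [3.5,[0,0,-4],0],
  [3.5,[0,0,-1],0],
  [3.5,[0,0,0],0],
])

```text
t: 8.05
tool_pos: [0.4961, 0.0007, 0.2202]
tool_rot: [0.437, 3.109, 0.0]
contact_force: [0.2, -0.1, -1.4]
opening: 0.035
grip_force: 0.0
```

```bash
python3 s.py; python3 - <<'E'
from h import *
import m
for n in('wrist','scene','side'):
  print(n);d=grab(n); m.analyse(d)
E
```

```text
t 8.05 pos [0.4961 0.0007 0.2202] press x,y mm -128.9 0.2 yawY 74.0 zdir [ 0.002 -0.    -1.   ] axis in tool xy mm [-128.9   -0.2]
F [ 0.23 -0.09 -1.41] T [ 0.004  0.041 -0.014] q [-0.15 -0.24  1.94  0.    1.44 -1.44] open 0.035 grip 0.0
wrist
base 949 mean [ 0.5751 -0.0318  0.0143] z10/50/90 [0.0131 0.0144 0.0155] rect [600.4 -30.6 117.6 110.   73.4]
bridge 1610 mean [ 0.6136 -0.0347  0.1009] z10/50/90 [0.0945 0.1025 0.1035] rect [617.4 -34.5  78.7  29.5  74.2]
nuts 2075 mean [ 0.6166 -0.0347  0.1042] z10/50/90 [0.1016 0.103  0.1091] rect [618.9 -34.9  89.8  30.7  74.4]
barTop 232 mean [ 0.6014 -0.0264  0.1485] z10/50/90 [0.1456 0.1491 0.1502] rect [603.6 -26.6  12.1  16.   61.1]
red 0
pushk 267 mean [ 0.5399 -0.0124  0.0551] z10/50/90 [0.0526 0.0554 0.0569] rect [574.3 -21.9  80.4  95.5  73.6]
scene
base 620 mean [ 0.588  -0.0634  0.0138] z10/50/90 [0.0117 0.0137 0.0157] rect [609.1 -35.9 120.3 124.9  73.1]
bridge 287 mean [ 0.6064 -0.0714  0.0998] z10/50/90 [0.0944 0.1012 0.1032] rect [614.9 -55.3  87.9  31.3  73.9]
nuts 452 mean [ 0.6134 -0.0534  0.1048] z10/50/90 [0.1009 0.1031 0.1105] rect [619.8 -37.6 122.4  30.7  73.9]
barTop 122 mean [ 0.6182 -0.0379  0.1484] z10/50/90 [0.1461 0.1486 0.1506] rect [619.5 -36.8  14.2  47.6  62.3]
red 0
pushk 46 mean [ 0.5374 -0.0151  0.0545] z10/50/90 [0.0521 0.0548 0.0564] rect [537.2 -15.5  14.2  17.6  18.4]
side
base 580 mean [0.6078 0.0125 0.0117] z10/50/90 [0.0069 0.012  0.0142] rect [603.3 -26.  120.  138.1  74.6]
bridge 422 mean [ 0.6142 -0.0169  0.0952] z10/50/90 [0.0873 0.0962 0.1012] rect [615.9 -31.6 122.4  28.7  72.5]
nuts 345 mean [ 0.6183 -0.0275  0.1043] z10/50/90 [0.1005 0.1025 0.1095] rect [619.1 -32.7 120.   31.   73.1]
barTop 66 mean [ 0.6167 -0.0301  0.1472] z10/50/90 [0.1448 0.1474 0.149 ] rect [617.8 -32.7  11.6  46.4  62.2]
red 2
pushk 31 mean [ 0.536  -0.0063  0.0531] z10/50/90 [0.0506 0.0537 0.0548] rect [536.1  -7.5  13.9  12.2  71.9]
```

Emit:
send_rows([
  [3.5,[-2.6,0,0],0],
  [3.5,[-2.6,0,0],0],
  [3.5,[-2.6,0,0],0],
  [3.5,[-2.6,0,0],0],
  [3.5,[-2.49,0,0],0],
  [3.5,[0,0,0],6.5],
  [3.5,[0,0,0],7],
  [3.5,[0,0,0],0],
  [3.5,[0,0,0],0],
])

```text
t: 9.32
tool_pos: [0.6193, -0.0347, 0.2188]
tool_rot: [-0.797, -3.037, 0.0]
contact_force: [-0.7, -0.0, -0.1]
opening: 0.0351
grip_force: 0.0
```

```bash
python3 s.py; python3 - <<'E'
from h import *
import m
d=grab('wrist'); m.analyse(d);cv2.imwrite('pics/g.png',cv2.cvtColor(d['frame'],cv2.COLOR_RGB2BGR))
E
```

```text
t 9.325 pos [ 0.6193 -0.0347  0.2188] press x,y mm -0.6 0.1 yawY 60.59 zdir [-0.002  0.    -1.   ] axis in tool xy mm [-0.6  0. ]
F [-0.72 -0.01 -0.14] T [0.033 0.031 0.004] q [-0.18  0.06  1.65 -0.    1.43 -1.23] open 0.0351 grip 0.0
base 2402 mean [ 0.5782 -0.0335  0.0146] z10/50/90 [0.0134 0.0144 0.0156] rect [609.5 -32.4 119.5 125.2  73.5]
bridge 1825 mean [ 0.6174 -0.0289  0.1018] z10/50/90 [0.099  0.1025 0.1036] rect [619.9 -34.5 117.5  32.3  73.8]
nuts 4186 mean [ 0.6186 -0.0338  0.1045] z10/50/90 [0.1016 0.103  0.1108] rect [619.4 -35.5 122.2  31.1  74. ]
barTop 1100 mean [ 0.6173 -0.0342  0.1494] z10/50/90 [0.1481 0.1496 0.1506] rect [619.4 -35.4  11.9  49.6  61. ]
red 55 mean [ 0.6346 -0.0436  0.1505] z10/50/90 [0.1497 0.1505 0.1512] rect [634.5 -43.5   2.8   8.3  60.7]
pushk 323 mean [ 0.5389 -0.0114  0.0553] z10/50/90 [0.0531 0.0556 0.0569] rect [539.1 -11.5  17.5  17.5  60.3]
```

View pics/g.png

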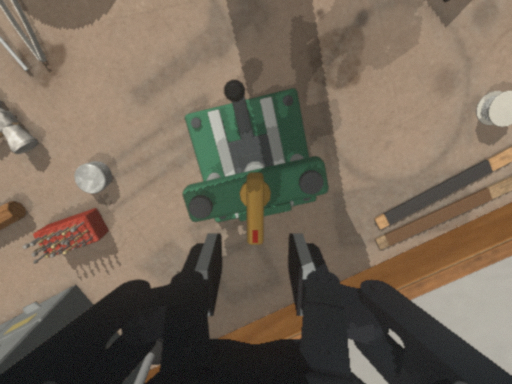

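The brass bar (235–245 rows, column 255) lies centred between the fingers and along the tool's x, and the die has moved under the bridge. Descending now, then gripping.

Emit:
send_rows([
  [3.5,[0,0,1.5],0],
  [3.5,[0,0,1.5],0],
  [3.5,[0,0,1.5],0],
  [3.5,[0,0,1.5],0],
  [3.5,[0,0,1],0],
  [3.5,[0,0,0.8],0],
  [3.5,[0,0,0],0],
])

```text
t: 10.25
tool_pos: [0.6195, -0.0348, 0.1413]
tool_rot: [-0.8, -3.037, 0.0]
contact_force: [0.1, 0.1, -0.1]
opening: 0.0349
grip_force: 0.0
```

Emit:
send_rows([
  [0.9,[0,0,0],0],
  [0.9,[0,0,0],0],
  [0.9,[0,0,0],0],
  [0.9,[0,0,0],0],
  [0.9,[0,0,0],0],
  [0.9,[0,0,0],0],
], newtons=40)

```text
t: 11.0
tool_pos: [0.6202, -0.0351, 0.1428]
tool_rot: [0.8, 3.037, -0.001]
contact_force: [-1.3, -1.9, 5.5]
opening: 0.0115
grip_force: 42.5
```

```bash
python3 s.py
```

```text
t 11.0 pos [ 0.6202 -0.0351  0.1428] press x,y mm 0.3 -0.0 yawY 60.5 zdir [ 0.001 -0.001 -1.   ] axis in tool xy mm [ 0.3 -0.1]
F [-1.35 -1.93  5.5 ] T [-0.19   0.297  0.031] q [-0.18  0.13  1.72 -0.    1.3  -1.23] open 0.0115 grip 42.5
```

Emit:
send_rows([
  [0.9,[0,0,0.02],5],
  [0.9,[0,0,0.04],8],
  [0.9,[0,0,0.04],8],
  [0.9,[0,0,0.02],5],
  [0.9,[0,0,0],0],
])

```text
t: 11.62
tool_pos: [0.6201, -0.0352, 0.1417]
tool_rot: [1.463, 2.779, -0.0]
contact_force: [-1.7, -1.3, 5.6]
opening: 0.0113
grip_force: 42.7
```

```bash
python3 s.py
```

```text
t 11.625 pos [ 0.6201 -0.0352  0.1417] press x,y mm 0.2 -0.1 yawY 34.46 zdir [ 0.001 -0.001 -1.   ] axis in tool xy mm [ 0.2 -0.1]
F [-1.75 -1.3   5.57] T [-0.269  0.351 -0.02 ] q [-0.18  0.13  1.72 -0.    1.29 -0.78] open 0.0113 grip 42.7
```

Emit:
send_rows([
  [0.9,[0,0,0.04],8],
  [0.9,[0,0,0.01],2],
  [0.9,[0,0,0],0],
])

```text
t: 12.0
tool_pos: [0.6201, -0.0351, 0.1413]
tool_rot: [1.699, 2.641, -0.0]
contact_force: [-2.3, -2.0, 7.3]
opening: 0.0111
grip_force: 42.7
```

```bash
python3 s.py
```

```text
t 12.0 pos [ 0.6201 -0.0351  0.1413] press x,y mm 0.2 -0.1 yawY 24.48 zdir [ 0.001 -0.001 -1.   ] axis in tool xy mm [ 0.2 -0.1]
F [-2.34 -2.02  7.26] T [-0.299  0.373 -0.105] q [-0.18  0.13  1.72 -0.    1.29 -0.6 ] open 0.0111 grip 42.7
```

Emit:
send_rows([
  [0.9,[0,0,0.03],6],
  [0.9,[0,0,0.01],2],
])

```text
t: 12.25
tool_pos: [0.6201, -0.0352, 0.1409]
tool_rot: [1.881, 2.515, -0.0]
contact_force: [-2.0, -2.7, 6.4]
opening: 0.011
grip_force: 42.8
```

```bash
python3 s.py
```

```text
t 12.25 pos [ 0.6201 -0.0352  0.1409] press x,y mm 0.2 -0.1 yawY 16.41 zdir [ 0.001 -0.001 -1.   ] axis in tool xy mm [ 0.2 -0.1]
F [-2.03 -2.68  6.35] T [-0.324  0.424  0.031] q [-0.18  0.13  1.72 -0.    1.29 -0.46] open 0.011 grip 42.8
```

```bash
cat > a.py <<'E'
from h import *
from scipy.spatial.transform import Rotation as R
T=[];E=[];F=[]
for i in range(10):
    ctrl.get_image('side'); o=ctrl.get_obs(); T.append(o['wrist_torque'][2]);E.append(o['effort'][5]);F.append(o['contact_force'])
M=R.from_rotvec(o['tool_rot']).as_matrix()
print('t',round(o['t'],2),'Tz',np.mean(T).round(4),'sd',np.std(T).round(4),'eff6',np.mean(E).round(4),np.std(E).round(4),'F',np.mean(F,0).round(2),'yawY',np.degrees(np.arctan2(M[1,1],M[0,1])).round(2),'z',o['tool_pos'][2].round(4),o['q'][5].round(3))
E
python3 a.py
```

```text
t 12.75 Tz -0.0695 sd 0.0364 eff6 -0.0402 0.0419 F [-2.63 -2.15  6.61] yawY 16.48 z 0.1409 -0.464
```

Emit:
send_rows([
  [0.9,[0,0,0.03],6],
])

```text
t: 12.88
tool_pos: [0.6201, -0.0352, 0.1406]
tool_rot: [2.012, 2.412, -0.0]
contact_force: [-2.6, -3.5, 7.4]
opening: 0.0112
grip_force: 42.8
```

```bash
python3 a.py
```

```text
t 13.38 Tz -0.0734 sd 0.02 eff6 -0.0042 0.1034 F [-2.89 -2.07  6.45] yawY 10.49 z 0.1406 -0.359
```

Emit:
send_rows([
  [0.9,[0,0,0.03],6],
])

```text
t: 13.5
tool_pos: [0.62, -0.0352, 0.1403]
tool_rot: [2.135, 2.303, -0.0]
contact_force: [-3.6, -2.4, 7.2]
opening: 0.011
grip_force: 42.8
```

```bash
python3 a.py; python3 - <<'E'
from h import *
import m
d=grab('wrist'); m.analyse(d)
f=cv2.cvtColor(d['frame'],cv2.COLOR_RGB2BGR); cv2.imwrite('pics/i.png',f)
E
```

```text
t 14.0 Tz -0.0743 sd 0.0347 eff6 -0.0047 0.1034 F [-3.03 -2.05  6.69] yawY 4.49 z 0.1404 -0.254
base 4003 mean [ 0.59   -0.0178  0.0145] z10/50/90 [0.0134 0.0143 0.0153] rect [610.4 -31.8 120.4 126.1  73.5]
bridge 3140 mean [ 0.6258 -0.005   0.102 ] z10/50/90 [0.1004 0.1024 0.1034] rect [625.7 -14.9  81.   32.1  73.7]
nuts 4951 mean [ 0.6282 -0.002   0.1044] z10/50/90 [0.1014 0.1029 0.1108] rect [619.8 -34.6 121.3  30.8  73.8]
barTop 2397 mean [ 0.6196 -0.0327  0.147 ] z10/50/90 [0.1458 0.147  0.1479] rect [619.8 -34.9  12.1  50.1   4.7]
red 134 mean [ 0.6212 -0.0526  0.1476] z10/50/90 [0.1469 0.1477 0.1484] rect [621.2 -52.6   3.3  10.2   4.4]
pushk 519 mean [ 0.5401 -0.0105  0.055 ] z10/50/90 [0.0523 0.0555 0.0568] rect [539.6 -10.9  17.   17.6  30.1]
```

View pics/i.png

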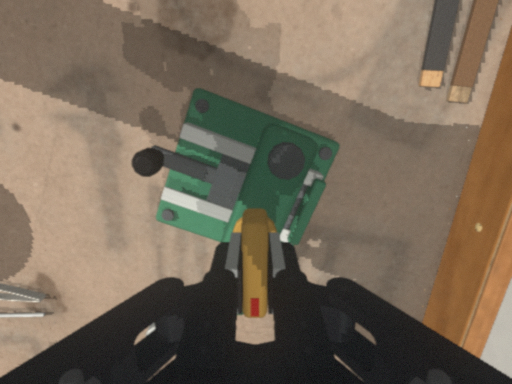

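The bar (column 255, rows 210–315) has turned with the fingers by 56° and sunk 2.5 mm; the torque is still flat. Carrying on.

Emit:
send_rows([
  [0.9,[0,0,0.04],8],
])

```text
t: 14.18
tool_pos: [0.62, -0.0352, 0.14]
tool_rot: [2.292, 2.148, -0.0]
contact_force: [-2.8, -2.6, 6.9]
opening: 0.0113
grip_force: 42.9
```

```bash
python3 a.py
```

```text
t 14.68 Tz -0.064 sd 0.0316 eff6 0.0148 0.138 F [-3.04 -1.93  6.81] yawY -3.51 z 0.14 -0.115
```

Emit:
send_rows([
  [0.9,[0,0,0.04],8],
])

```text
t: 14.8
tool_pos: [0.62, -0.0352, 0.1396]
tool_rot: [2.436, 1.982, -0.0]
contact_force: [-3.5, -2.3, 7.2]
opening: 0.0109
grip_force: 42.9
```

```bash
python3 a.py
```

```text
t 15.3 Tz -0.0653 sd 0.0268 eff6 0.0142 0.138 F [-3.2  -2.    7.02] yawY -11.51 z 0.1396 0.025
```

Emit:
send_rows([
  [0.9,[0,0,0.04],8],
])

```text
t: 15.42
tool_pos: [0.62, -0.0352, 0.1393]
tool_rot: [2.568, 1.808, -0.0]
contact_force: [-4.3, -2.0, 7.8]
opening: 0.0111
grip_force: 43.0
```

```bash
python3 a.py
```

```text
t 15.93 Tz -0.0384 sd 0.0268 eff6 0.0409 0.1401 F [-3.45 -2.21  7.41] yawY -19.51 z 0.1393 0.165
```

Emit:
send_rows([
  [0.9,[0,0,0.03],6],
])

```text
t: 16.05
tool_pos: [0.62, -0.0352, 0.1392]
tool_rot: [2.658, 1.672, -0.001]
contact_force: [-4.4, -1.6, 8.1]
opening: 0.0114
grip_force: 43.1
```

```bash
python3 a.py
```

```text
t 16.55 Tz 0.0239 sd 0.0222 eff6 0.0867 0.105 F [-3.9  -1.73  8.25] yawY -25.49 z 0.1392 0.269
```

Emit:
send_rows([
  [0.9,[0,0,0.03],6],
])

```text
t: 16.68
tool_pos: [0.62, -0.0352, 0.139]
tool_rot: [2.742, 1.531, -0.001]
contact_force: [-5.0, -1.9, 8.8]
opening: 0.0114
grip_force: 43.2
```

```bash
python3 a.py
```

```text
t 17.18 Tz 0.1045 sd 0.0209 eff6 0.153 0.105 F [-4.47 -1.72  8.95] yawY -31.48 z 0.139 0.374
```

Emit:
send_rows([
  [0.9,[0,0,0.01],2.5],
])

```text
t: 17.3
tool_pos: [0.6199, -0.0352, 0.1389]
tool_rot: [2.773, 1.474, -0.001]
contact_force: [-5.1, -2.8, 8.7]
opening: 0.0112
grip_force: 43.2
```

```bash
python3 a.py
```

```text
t 17.8 Tz 0.1051 sd 0.0224 eff6 0.1455 0.0448 F [-4.72 -1.8   9.01] yawY -33.98 z 0.1389 0.417
```

```bash
python3 a.py; python3 - <<'E'
from h import *
import m
d=grab('wrist'); m.analyse(d)
E
```

```text
t 18.3 Tz 0.1215 sd 0.0328 eff6 0.1196 0.0 F [-4.51 -1.94  8.88] yawY -33.98 z 0.1389 0.417
base 3194 mean [ 0.6124 -0.0115  0.0143] z10/50/90 [0.0134 0.0143 0.0152] rect [611.  -32.  120.4 125.7  73.7]
bridge 2978 mean [ 0.6315 -0.0019  0.1021] z10/50/90 [0.1008 0.1025 0.1034] rect [626.2 -13.2  77.6  32.   73.8]
nuts 5006 mean [ 0.6303 -0.0026  0.1044] z10/50/90 [0.1014 0.1029 0.1108] rect [620.2 -35.  121.7  30.8  74.1]
barTop 2245 mean [ 0.6212 -0.0335  0.1457] z10/50/90 [0.1447 0.1457 0.1466] rect [620.1 -35.1  49.4  11.5  56.7]
red 130 mean [ 0.6105 -0.0496  0.1464] z10/50/90 [0.1457 0.1463 0.1471] rect [610.5 -49.6  10.2   3.3  56.3]
pushk 423 mean [ 0.541  -0.0108  0.0549] z10/50/90 [0.0524 0.0552 0.0567] rect [540.2 -11.   17.5  15.7  83.7]
```

Torque is about 0.18 Nm above running, or roughly 70 N, and it agrees with the angle past touch. Backing off 90°.

Emit:
send_rows([
  [0.9,[0,0,-0.02],-5],
  [0.9,[0,0,-0.05],-10],
  [0.9,[0,0,-0.04],-10],
  [0.9,[0,0,-0.05],-10],
  [0.9,[0,0,-0.04],-10],
  [0.9,[0,0,-0.05],-10],
  [0.9,[0,0,-0.04],-10],
  [0.9,[0,0,-0.05],-10],
  [0.9,[0,0,-0.04],-10],
  [0.9,[0,0,-0.02],-5],
])

```text
t: 19.6
tool_pos: [0.6202, -0.0351, 0.1426]
tool_rot: [0.914, 3.005, -0.0]
contact_force: [-3.6, -2.1, 7.6]
opening: 0.0111
grip_force: 42.9
```

```bash
python3 a.py; python3 - <<'E'
from h import *
import m
d=grab('wrist'); m.analyse(d)
E
```

```text
t 20.1 Tz 0.0073 sd 0.0249 eff6 -0.0419 0.0962 F [-2.86 -1.75  7.2 ] yawY 56.0 z 0.1426 -1.153
base 4757 mean [ 0.5792 -0.0255  0.0146] z10/50/90 [0.0135 0.0144 0.0156] rect [587.3 -25.6 120.2  80.1  73.3]
bridge 4920 mean [ 0.6127 -0.0346  0.1012] z10/50/90 [0.0968 0.1024 0.1034] rect [618.4 -35.  118.3  30.1  73.6]
nuts 7240 mean [ 0.6176 -0.0304  0.1046] z10/50/90 [0.1015 0.103  0.1108] rect [619.3 -35.4 121.9  31.2  73.8]
barTop 2513 mean [ 0.617  -0.0337  0.1492] z10/50/90 [0.1479 0.1493 0.1503] rect [618.9 -35.6  13.2  49.5  54.9]
red 139 mean [ 0.6338 -0.0449  0.1501] z10/50/90 [0.1494 0.1501 0.1508] rect [633.7 -44.8   3.3  10.3  55.9]
pushk 625 mean [ 0.5388 -0.0112  0.0551] z10/50/90 [0.053  0.0554 0.0569] rect [538.7 -11.4  18.1  18.   30.6]
```

Emit:
send_rows([
  [1.6,[0,0,0],0],
  [2.5,[0,0,0],0],
  [3.5,[0,0,0],0],
  [3.5,[0,0,0],0],
  [3.5,[0,0,-1],0],
  [3.5,[0,0,-2],0],
  [3.5,[0,0,-2],0],
  [3.5,[0,0,-2],0],
  [3.5,[0,0,-1],0],
  [3.5,[0,0,0],0],
])

```text
t: 21.4
tool_pos: [0.6203, -0.0349, 0.2229]
tool_rot: [0.918, 3.002, 0.0]
contact_force: [-0.1, 0.2, -0.7]
opening: 0.0352
grip_force: 0.0
```

```bash
python3 s.py; python3 - <<'E'
from h import *
import m
d=grab('wrist'); m.analyse(d); cv2.imwrite('pics/k.png',cv2.cvtColor(d['frame'],cv2.COLOR_RGB2BGR))
E
```

```text
t 21.4 pos [ 0.6203 -0.0349  0.2229] press x,y mm 0.4 0.2 yawY 56.0 zdir [ 0.002 -0.    -1.   ] axis in tool xy mm [ 0.3 -0.3]
F [-0.13  0.2  -0.74] T [ 0.01  -0.008  0.038] q [-0.18  0.06  1.65  0.    1.43 -1.15] open 0.0352 grip 0.0
base 2408 mean [ 0.5791 -0.0328  0.0146] z10/50/90 [0.0134 0.0144 0.0157] rect [609.6 -32.2 119.3 125.4  73.7]
bridge 1757 mean [ 0.6184 -0.0268  0.1018] z10/50/90 [0.099  0.1025 0.1035] rect [619.5 -34.3 116.4  32.1  73.2]
nuts 4100 mean [ 0.6188 -0.0333  0.1045] z10/50/90 [0.1015 0.103  0.1108] rect [619.3 -35.5 122.2  31.4  74. ]
barTop 1047 mean [ 0.6175 -0.0339  0.1492] z10/50/90 [0.1478 0.1493 0.1503] rect [619.2 -35.2  11.6  49.3  56.5]
red 48 mean [ 0.6338 -0.0447  0.1501] z10/50/90 [0.1494 0.1501 0.1507] rect [633.5 -44.7   2.9   9.2  56.3]
pushk 315 mean [ 0.5389 -0.0111  0.0553] z10/50/90 [0.0532 0.0556 0.057 ] rect [538.9 -11.4  16.7  17.8  54.6]
```

View pics/k.png

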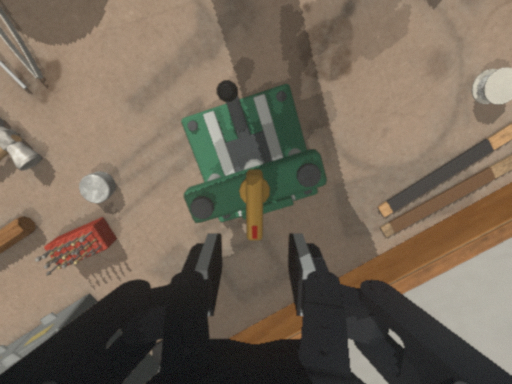

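The fingers are clear of the bar (255,205). The knob stayed at 56°, the sled is home (push knob at 228,91), and the tin (97,188) is undisturbed. Handing in.

```bash
python3 -c "
from station import ctrl
print(ctrl.finish_job())"
```

```text
the job is handed in; nothing more can be done
None
```

I handed the job in at about 21 s with the sled home, the ram bottomed at roughly 70 N and backed off 90° to about 3.3 mm of clearance (both worked out from torque and angle), the knob released, and no result reported back.

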